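Hold the recessed pairing button of the dust-extractor switch box

TASK

The dust extractor's grey switch box has lost its remote and must be paired again: first swing the work lamp's arm aside, towards the saw blade and fence, until the lamp head is well clear of the box and nothing hangs over it. Then take the red screwdriver out of the wooden block, reach its blade down through the round white-ringed hole in the box's cover, gently press the red button at the bottom all the way down with the blade tip, and keep it held down: you finish with the screwdriver still in the gripper and the button still pressed. Leave the yellow screwdriver, tape measure, offcut and pencil where they are.

Things in the scene. Friction and masses are not known exactly. Their poses are not given: they have to be found in the camera images.
- radio_box: grey switch box with a dark cover, fixed, 150 mm (x) by 110 mm (y), cover's top face 62 mm above its origin (centre of its underside); on the cover's far (+x) half a green rocker switch up to 8 mm high and two small indicator lamps
- pair_hole (a point): centre of the round hole in the cover, at the level of the cover's top face; 16 mm diameter through a 6 mm thick cover, ringed in white; it lies 15 mm to the near (-x) side of the cover's centre. Straight below it, 20.5 mm under the cover's top face, is the flat top of the button
- pair_button (a joint): travel of the red button in m: 0 up, 0.004 fully down; 13 mm diameter, moves straight down, springs back by itself; it starts to move at about 2.5 N and is fully down at about 6 N; counts as pressed from 0.003
- lamp_post (a point): the hinge axis (vertical) of the lamp arm on its steel post, at the height of the arm's centreline, 185 mm above the surface; post 12 mm diameter with a 26 mm collar, top at 205 mm; it stands on a fixed 60 x 50 x 51 mm magnet foot behind the box
- lamp_arm (a joint): angle of the lamp arm in rad, range -0.3 to 1.8; near 0 the head is over the hole in the box; it grows as the arm swings clockwise seen from above, so that the head goes to the left (+y) of the box, towards the saw blade and fence; a stiff joint that stays where it is left (about 1.5 to 3 N at the grip moves it)
- lamp_grip (a point): point on the arm's centreline, 85 mm from the hinge axis, in the middle of the black rubber sleeve: a level round tube 14 mm in diameter over the 46 mm sleeve that can be pinched from above across the arm or pushed from the side; the point's x axis points along the arm from the head to the post. It lies 185 mm above the surface
- lamp_head (a point): centre of the underside of the round lamp head (84 mm diameter, 24 mm high), at the end of the arm, 161 mm from the hinge axis, 165 mm above the surface
- tool_block: fixed hardwood block, 110 mm (x) by 50 mm (y) by 60 mm high, origin at the centre of its underside; two drilled holes of 8.5 mm diameter, 48 mm deep, at x = -35 and +35 mm, in which the two screwdrivers stand upright on their tips, either one in either hole; two empty 7 mm holes between
- red_screwdriver: the loose red screwdriver, about 210 mm long, 110 g, standing upright with the handle up; its origin lies near the handle's lower end; use the points below for its axis
- red_tip (a point): the end of the red screwdriver's straight round blade (6.4 mm diameter, 100 mm long); the point's z axis points along the screwdriver from the tip to the handle; standing in the block it is 12 mm above the surface. The drawn tip goes about 8 mm farther than the solid one, which this point marks
- red_grip (a point): point on the axis of the red handle, 170 mm above red_tip and 30 mm below the handle's top (the solid handle is 100 mm long, from 100 to 200 mm above the tip, about 33 mm thick); z axis as red_tip
- yellow_screwdriver: the loose yellow screwdriver in the block's other hole, handle 33 mm thick, top about 190 mm above the surface; to be left there
- tape_measure: loose blue tape measure, 82 x 44 x 68 mm, to be left where it lies
- offcut: loose brown wooden offcut, 100 x 42 x 12 mm, to be left where it lies
- pencil: loose red pencil, 183 x 8 x 8 mm, to be left where it lies

How it is judged:
By the outcome, as a careful person would: the job done as asked, in the order asked, and still so for the second after the job is handed in, while the arm keeps its last pose, push and grip.
It also fails if it takes over 54 s, if anything falls off the work surface, if the arm or the gripper's body presses on something with over 40 N, if the wrist force passes 120 N, or if a joint passes its speed limit or range.

ROBOT

A 7-joint arm with a two-finger parallel gripper is mounted at the origin on a cart in front of the work surface, level with it; the furniture and walls round the work are solid. World frame = base frame: x ahead of the robot, y to its left, z up, the work surface at z = 0. Lengths are in m, angles in rad, forces in N, time in s.
With the tool pointing down it reaches from about 0.4 to 0.875 m from the base axis. Payload 19.3 kg.
Tool frame: the origin (TCP) lies midway between the tips of the shut fingers; the grasp point (between the pads) lies 19 mm behind it; z points along the fingers, y is the line along which they close (so a half turn about z gives the same grasp; the last joint's range is limited). The gripper opens to 85 mm and grips with 20 to 120 N. Pads are 22 mm wide; open, the fingers measure 114 mm over their backs; the gripper's body (76 mm by 85 mm) begins 54 mm behind the grasp point. The pads swing forward as they close: fully open they stand 13 mm farther back than shut.
Start: joints at [1.037, 0.521, -0.036, 1.599, 0.021, 1.021, -0.113], TCP at [0.28, -0.559, 0.231] pointing down, gripper open.
Joint ranges: [-2.91, 2.91], [-0.3, 2.13], [-1.5, 1.42], [0.17, 2.43], [-1.26, 4.41], [0.16, 1.93], [-2.52, 2.52]. Speed limits (rad/s): [1.89, 1.89, 2.39, 2.39, 3.01, 3.01, 3.01].

INTERFACE

Orientations are given as [roll, pitch, yaw] about the fixed x, y, z axes, in that order (R = Rz(yaw) Ry(pitch) Rx(roll)).
In Python, from workcell import * gives the robot as it stands. The module is installed in compiled form; this text tells all that it offers.
- The arm moves only by the tool play_rows, never from a script. Its argument "deltas" is a list of rows, each a list of 7 numbers: the shift along the tool's x, y, z in units of 500 mm (1.0 is 500 mm), then the turn, a rotation vector about the tool's x, y, z in units of 120 degrees (1.0 is 120 degrees), then the closure, from 0 (fully open) to 1 (shut). A call has 1 to 10 rows; each row is the pose to reach, as a shift and turn from the pose commanded when the call began, along the tool's axes at that moment; what a row does not reach only later rows make up. A row lasts 1/10 s, in which the tool goes at most 50 mm and 8.59 degrees, less where a joint would pass 70% of its speed; a pose out of reach is approached as far as the arm can. A call with a number of a shift or a turn outside -1 to 1 is refused whole. A call with a gripper value outside its range is refused whole. The fingers move at their own pace and stop on an object; "newtons" is the grip in N (left out, the last holds). Time passes only in rows, so rows that repeat a pose let the fingers close. It gives the time, the measured TCP pose, the force, the opening and the grip force at its end, in the units of the state.
- observe(): the state, without advancing time (a new reading comes with each control period).
- grab_frame(name): name is "side" or "top"; returns the picture (400x640x3 uint8, red, green, blue); there is no depth.
- get_calibration(name): a dict with "fovy" (degrees; the focal length in pixels is half the picture's height over the tangent of half this angle, whatever the lens; pixels are square), "cx", "cy" (the principal point, pixels), "xyz" and "rotation" of the camera in the world. Camera axes: x right, y down, z forward; pixel columns grow to the right and rows downward; lengths in m; the calibration is good to about 2 mm. A picture is of the moment at which its call begins. get_calibration takes no time and is no camera call.
- job_done(): hands the job in; it is judged then, once.
The state is a dict: "clock": time; "qpos": joint angles; "qd": joint speeds; "joint_efforts": joint torques, N m; "position": TCP position; "tool_rot": TCP orientation; "force": force on the tool from outside, world axes, zero at the start; "moment": the same for the moment, N m; "grip_width": finger opening in m; "finger_force": force on a finger pad.
Only numpy, scipy, OpenCV 4.12 (cv2) and the standard library are available. Lean on these libraries where they do the work, as an engineer would, in place of code of your own. Each camera call takes 0.05 s, during which the arm holds its last target. There are 200 camera calls.

## Working session

There is one attempt and no reset: what is moved stays moved. The work goes in short steps, Python scripts to look and compute and a tool call to move; the robot and the scene stay as the last step left them, time stands still between calls to the robot, and variables do not carry over. Pictures are saved under pics/ and viewed, at most 10 in all, crops included, and the job is handed in when it is done.

Besides the shell and the picture viewer there is one more tool, called after "Call:" by a JSON object that holds its "api" and its "payload", one argument or row to a line. play_rows: Moves the arm, as the interface text tells. Its arguments: {"type":"object","properties":{"deltas":{"type":"array"},"newtons":{"type":"number"}},"required":["deltas"]}

```bash
mkdir -p pics; cat > h.py <<'E'
from workcell import *
import numpy as np, cv2
def snap(n,f):
    im=grab_frame(n); cv2.imwrite('pics/'+f,im[:,:,::-1]); return im
def ray(n,u,v):
    c=get_calibration(n); f=200/np.tan(np.radians(c['fovy'])/2)
    d=np.array(c['rotation'])@np.array([(u-c['cx'])/f,(v-c['cy'])/f,1]); return np.array(c['xyz']),d
def onz(n,u,v,z):
    o,d=ray(n,u,v); return o+d*(z-o[2])/d[2]
def proj(n,p):
    c=get_calibration(n); f=200/np.tan(np.radians(c['fovy'])/2)
    q=np.array(c['rotation']).T@(np.array(p)-np.array(c['xyz'])); return f*q[0]/q[2]+c['cx'],f*q[1]/q[2]+c['cy']
E
python3 - <<'E'
from h import *
a=snap('top','t0.png'); b=snap('side','s0.png')
for n in('top','side'): print(get_calibration(n))
print(observe())
E
```

```text
{'fovy': 46.120447377483735, 'cx': 317.51979003247084, 'cy': 201.19289704662697, 'xyz': array([ 0.32463772, -0.26712379,  1.06120535]), 'rotation': array([-2.90544324e+00,  2.52752526e-03, -1.55865315e+00])}
{'fovy': 56.73765310343413, 'cx': 319.61072324591714, 'cy': 200.8417369707592, 'xyz': array([0.46353041, 0.3925408 , 0.69375046]), 'rotation': array([-2.29956228,  0.0089792 , -3.05942865])}
{'clock': 0.1, 'qpos': array([ 1.0368018 ,  0.52192941, -0.03634969,  1.59990203,  0.02122009,
        1.0211784 , -0.1127932 ]), 'qd': array([-6.04899707e-04, -8.49444787e-04, -9.01513312e-04, -1.68317297e-03,
       -1.06200003e-04, -4.59547610e-05, -9.75873350e-04]), 'joint_efforts': array([ 4.20231736e-03, -9.28488278e+01,  1.98465563e+00, -3.70529079e+01,
        1.82261481e-02,  5.45024173e-03, -4.04918364e-05]), 'position': array([ 0.27943187, -0.55871904,  0.23081618]), 'tool_rot': array([-3.14056428e+00,  8.00628808e-05,  4.63819309e-01]), 'force': array([-0.50960959, -0.4378257 , -0.18359528]), 'moment': array([-0.01154806,  0.0705488 , -0.00438212]), 'finger_force': 0.0, 'grip_width': 0.08534788592666724}
```

View pics/t0.png

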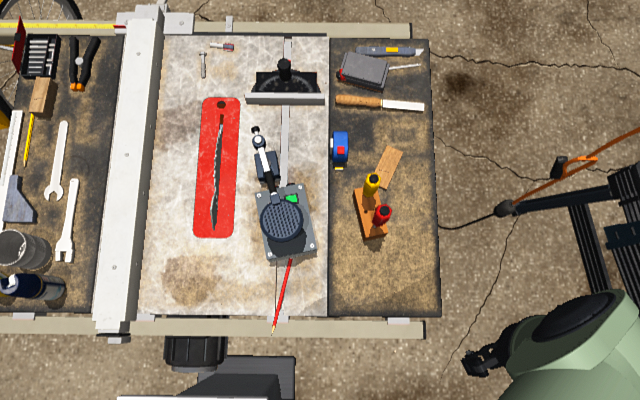

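View pics/s0.png

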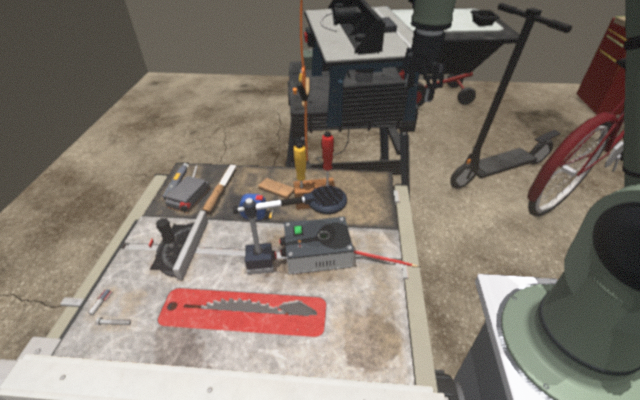

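The top view shows the lamp head at (282,218), its post near (256,130), red handle top at about (383,213), yellow at (373,180). In the side view the red handle is at (328,150) and the hole at (325,235).

```bash
cat >> h.py <<'E'
from scipy.spatial.transform import Rotation as Ro
def cal(n):
    c=get_calibration(n); return 200/np.tan(np.radians(c['fovy'])/2),c['cx'],c['cy'],np.array(c['xyz']),Ro.from_euler('xyz',c['rotation']).as_matrix()
def ray(n,u,v):
    f,cx,cy,o,R=cal(n); return o,R@np.array([(u-cx)/f,(v-cy)/f,1])
def proj(n,p):
    f,cx,cy,o,R=cal(n); q=R.T@(np.array(p)-o); return np.round([f*q[0]/q[2]+cx,f*q[1]/q[2]+cy],1)
def tri(a,b):
    o1,d1=ray('top',*a); o2,d2=ray('side',*b); s=np.linalg.lstsq(np.c_[d1,-d2],o2-o1,rcond=None)[0]
    p,q=o1+d1*s[0],o2+d2*s[1]; return np.round((p+q)/2,4),np.linalg.norm(p-q)
E
python3 - <<'E'
from h import *
t=cv2.imread('pics/t0.png'); s=cv2.imread('pics/s0.png')
a=cv2.resize(t[110:275,235:415],None,fx=4.4,fy=4.4,interpolation=2)[:600,:800]
b=cv2.resize(s[120:280,225:375],None,fx=3.75,fy=3.75,interpolation=2)
a=cv2.resize(t[115:265,235:415],None,fx=4,fy=4,interpolation=2);b=cv2.resize(s[125:275,225:415],None,fx=4,fy=4,interpolation=2)
cv2.imwrite('pics/t0c.png',a);cv2.imwrite('pics/s0c.png',b)
print('head',onz('top',282,218,.177),'red',onz('top',383,211,.212), 'post',onz('top',256,130,.205), tri((383,211),(328,135)))
print(proj('top',observe()['position']),proj('side',observe()['position']))
E
```

```text
head [ 0.50340073 -0.19452585  0.177     ] red [ 0.5116941 -0.3838041  0.212    ] post [ 0.67175033 -0.14100744  0.205     ] (array([ 0.5113, -0.3835,  0.2139]), np.float64(5.2616975282595534e-05))
[490.7 343.9] [417.8  98.3]
```

View pics/t0c.png

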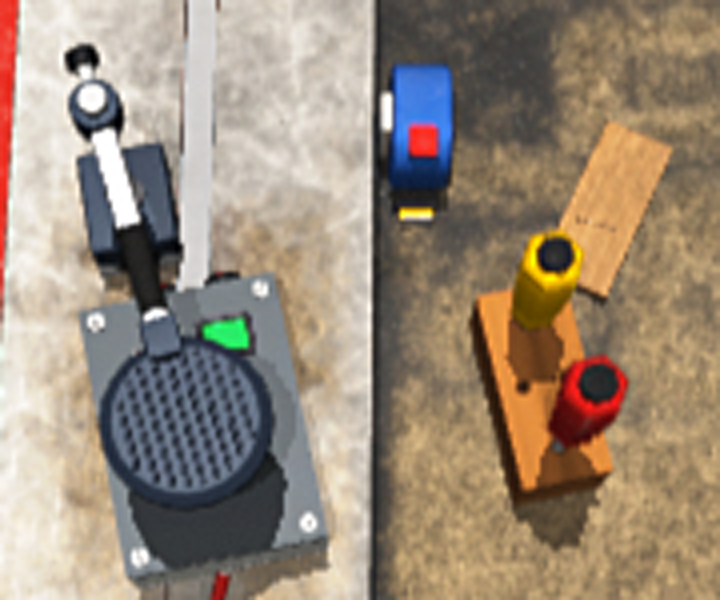

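View pics/s0c.png

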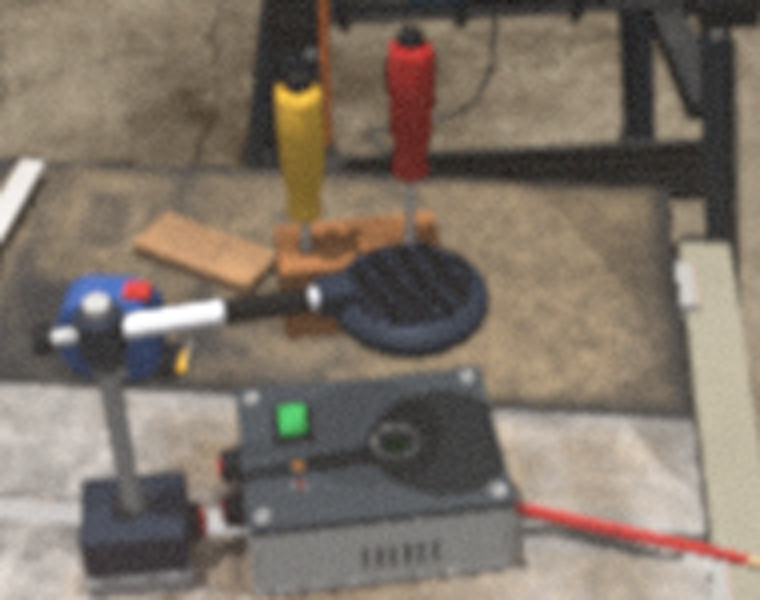

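```bash
python3 - <<'E'
from h import *
T=lambda u,v:(235+u/4,115+v/4); S=lambda u,v:(225+u/4,125+v/4)
for n,p,z in [('post',(92,99),.205),('sleeve',(140,262),.188),('head',(186,418),.189),('redtop',(600,382),.212),('yel',(558,252),.19),('blade60',(560,447),.08),
 ('b1',(95,322),.062),('b2',(261,288),.062),('b3',(309,522),.062),('b4',(140,557),.062),('blk nl',(524,490),.06),('blk nr',(610,465),.06),('blk fl',(477,300),.06)]:
    print(n,np.round(onz('top',*T(*p),z),4))
for n,p,z in [('hole',(397,441),.062),('sleeve',(268,305),.185),('post',(97,303),.205),('redtop',(410,38),.212),('yel',(303,65),.19),('entry',(410,240),.06),('head',(408,298),.177),
 ('b far-l?',(252,397),.062),('b2',(467,377),.062),('b3',(498,489),.062),('b4',(262,516),.062)]:
    print('side',n,np.round(onz('side',*S(*p),z),4))
E
```

```text
post [ 0.6517 -0.1457  0.205 ]
sleeve [ 0.5748 -0.17    0.188 ]
head [ 0.4981 -0.1947  0.189 ]
redtop [ 0.5127 -0.3875  0.212 ]
yel [ 0.5815 -0.3718  0.19  ]
blade60 [ 0.5064 -0.3843  0.08  ]
b1 [ 0.5764 -0.1325  0.062 ]
b2 [ 0.5968 -0.2232  0.062 ]
b3 [ 0.4674 -0.2516  0.062 ]
b4 [ 0.4476 -0.1619  0.062 ]
blk nl [ 0.4864 -0.3669  0.06  ]
blk nr [ 0.5006 -0.4135  0.06  ]
blk fl [ 0.5918 -0.3423  0.06  ]
side hole [ 0.5067 -0.1937  0.062 ]
side sleeve [ 0.5716 -0.1697  0.185 ]
side post [ 0.6523 -0.143   0.205 ]
side redtop [ 0.5129 -0.3889  0.212 ]
side yel [ 0.5796 -0.3885  0.19  ]
side entry [ 0.5115 -0.3801  0.06  ]
side head [ 0.5005 -0.1894  0.177 ]
side b far-l? [ 0.5959 -0.223   0.062 ]
side b2 [ 0.4682 -0.2494  0.062 ]
side b3 [ 0.4475 -0.1613  0.062 ]
side b4 [ 0.5769 -0.132   0.062 ]
```

Top and side agree to 2 mm. Box yaw is about 0.22, the hole is at (0.507,-0.195), red's axis at (0.513,-0.387), the post at (0.652,-0.1445) and the grip at (0.573,-0.170). First I go beside the arm with the fingers shut.

```bash
cat >> h.py <<'E'
def rows(pts,yaw,ref=None):
    s=observe(); p0,R0=(s['position'],Ro.from_euler('xyz',s['tool_rot'])) if ref is None else ref
    for p in pts:
        y=p[3] if len(p)>3 else yaw
        d=R0.inv().apply(np.array(p[:3])-p0)/.5; w=(R0.inv()*Ro.from_euler('xyz',[np.pi,0,y])).as_rotvec()/np.radians(120)
        print([round(float(v),4) for v in (*d,*w)])
P=np.array([.652,-.1445]);u0=np.arctan2(-.3,-.951)
def arc(a,off=.02,z=.168):
    g=u0-a; u=np.array([np.cos(g),np.sin(g)]); t=np.array([u[1],-u[0]]); return [*(P+.085*u-off*t),z]
E
python3 - <<'E'
from h import *
rows([[.28,-.50,.32],[*arc(0,.05)[:2],.30]],.23)
E
```

```text
[0.0535, -0.1047, -0.1783, -0.0005, 0.0001, 0.1116]
[0.8534, -0.3357, -0.1381, -0.0005, 0.0001, 0.1116]
```

Call:
{"api": "play_rows", "payload": {
  "deltas": [
    [0.05,-0.1,-0.18,0,0,0.11,1],
    [0.05,-0.1,-0.18,0,0,0.11,1],
    [0.85,-0.336,-0.14,0,0,0.11,1],
    [0.85,-0.336,-0.14,0,0,0.11,1],
    [0.85,-0.336,-0.14,0,0,0.11,1],
    [0.85,-0.336,-0.14,0,0,0.11,1],
    [0.85,-0.336,-0.14,0,0,0.11,1],
    [0.85,-0.336,-0.14,0,0,0.11,1],
    [0.85,-0.336,-0.14,0,0,0.11,1],
    [0.85,-0.336,-0.14,0,0,0.11,1]
  ],
  "newtons": 30
}}

```text
clock: 1.1
position: [0.5715, -0.2304, 0.3018]
tool_rot: [-3.142, 0.0, 0.233]
force: [0.7, -0.7, 1.1]
grip_width: -0.0002
finger_force: 0.0
```

```bash
python3 - <<'E'
from h import *
s=observe();print(s['position'],s['tool_rot'],s['force'],s['grip_width'],s['qpos'])
rows([[*arc(0,.05)[:2],.30],[*arc(0,.05)[:2],.168]],.23)
E
```

```text
[ 0.57146358 -0.23035453  0.30176742] [-3.14151244e+00  3.25120476e-04  2.33193170e-01] [ 0.73317257 -0.70554537  1.10053746] -0.00018337268617797913 [ 0.36924764  0.44699445 -0.12001818  1.53383075  0.05646229  1.16447921
 -1.09903132]
[0.0341, -0.0178, 0.0035, -0.0, 0.0002, 0.0015]
[0.0342, -0.0178, 0.2675, -0.0, 0.0002, 0.0015]
```

Call:
{"api": "play_rows", "payload": {
  "deltas": [
    [0.034,-0.018,0.0,0,0,0,1],
    [0.034,-0.018,0.1,0,0,0,1],
    [0.034,-0.018,0.18,0,0,0,1],
    [0.034,-0.018,0.267,0,0,0,1],
    [0.034,-0.018,0.267,0,0,0,1],
    [0.034,-0.018,0.267,0,0,0,1]
  ]
}}

```text
clock: 1.7
position: [0.5849, -0.2196, 0.1693]
tool_rot: [-3.141, 0.001, 0.233]
force: [0.7, -0.2, 1.1]
grip_width: 0.0002
finger_force: 0.0
```

```bash
python3 - <<'E'
from h import *
s=observe();print(s['position'],s['tool_rot'],s['force'])
rows([arc(a,o) for a,o in [(0,.03),(0,.02),(.1,.02),(.2,.02),(.3,.02),(.4,.02),(.5,.02),(.6,.02),(.7,.02)]],.23)
E
```

```text
[ 0.58487363 -0.21956027  0.16925347] [-3.14130923e+00  5.72790769e-04  2.33056970e-01] [ 0.72415499 -0.19940591  1.13479041]
[0.0001, -0.0429, 0.0025, -0.0001, 0.0003, 0.0015]
[-0.0014, -0.0628, 0.0025, -0.0001, 0.0003, 0.0015]
[-0.0057, -0.0797, 0.0025, -0.0001, 0.0003, 0.0015]
[-0.0084, -0.097, 0.0025, -0.0001, 0.0003, 0.0015]
[-0.0093, -0.1144, 0.0025, -0.0001, 0.0003, 0.0015]
[-0.0085, -0.1319, 0.0025, -0.0001, 0.0003, 0.0015]
[-0.006, -0.1491, 0.0026, -0.0001, 0.0003, 0.0015]
[-0.0017, -0.1661, 0.0026, -0.0001, 0.0003, 0.0015]
[0.0042, -0.1825, 0.0026, -0.0001, 0.0003, 0.0015]
```

Call:
{"api": "play_rows", "payload": {
  "deltas": [
    [0,-0.043,0,0,0,0,1],
    [-0.001,-0.063,0,0,0,0,1],
    [-0.006,-0.08,0,0,0,0,1],
    [-0.008,-0.097,0,0,0,0,1],
    [-0.009,-0.114,0,0,0,0,1],
    [-0.008,-0.132,0,0,0,0,1],
    [-0.006,-0.149,0,0,0,0,1],
    [-0.002,-0.166,0,0,0,0,1],
    [0.004,-0.182,0,0,0,0,1],
    [0.004,-0.182,0,0,0,0,1]
  ]
}}

```text
clock: 2.7
position: [0.5658, -0.1284, 0.1683]
tool_rot: [-3.14, 0.0, 0.235]
force: [1.2, 0.3, -0.2]
grip_width: 0.0
finger_force: 0.0
```

```bash
python3 - <<'E'
from h import *
s=observe();print(s['position'],s['tool_rot'],s['force'])
rows([arc(a,.02) for a in (.8,.9,1.,1.1,1.2,1.3,1.4,1.45)],.23)
E
```

```text
[ 0.56579337 -0.12835997  0.16830242] [-3.14045378e+00  4.13484360e-04  2.35291528e-01] [ 1.20600831  0.34784844 -0.17343681]
[0.0068, -0.0119, 0.0006, -0.0005, 0.0002, 0.0025]
[0.0159, -0.0268, 0.0006, -0.0005, 0.0002, 0.0025]
[0.0264, -0.0407, 0.0006, -0.0005, 0.0002, 0.0025]
[0.0383, -0.0535, 0.0006, -0.0005, 0.0002, 0.0025]
[0.0514, -0.0651, 0.0007, -0.0005, 0.0002, 0.0025]
[0.0656, -0.0752, 0.0007, -0.0005, 0.0002, 0.0025]
[0.0807, -0.0839, 0.0007, -0.0005, 0.0002, 0.0025]
[0.0886, -0.0877, 0.0007, -0.0005, 0.0002, 0.0025]
```

Call:
{"api": "play_rows", "payload": {
  "deltas": [
    [0.007,-0.012,0,0,0,0,1],
    [0.016,-0.027,0,0,0,0,1],
    [0.026,-0.041,0,0,0,0,1],
    [0.038,-0.0535,0,0,0,0,1],
    [0.051,-0.065,0,0,0,0,1],
    [0.066,-0.075,0,0,0,0,1],
    [0.081,-0.084,0,0,0,0,1],
    [0.089,-0.088,0,0,0,0,1],
    [0.089,-0.088,0,0,0,0,1]
  ]
}}

```text
clock: 3.6
position: [0.5994, -0.0762, 0.1684]
tool_rot: [-3.141, -0.0, 0.234]
force: [-0.1, -0.3, 0.3]
grip_width: 0.0002
finger_force: 0.0
```

```bash
python3 - <<'E'
from h import *
s=observe();print(s['position'],s['tool_rot'],s['force'])
t=snap('top','t1.png');b=snap('side','s1.png')
cv2.imwrite('pics/m1.png',np.hstack([t[90:290,200:440],b[100:300,200:440]])[:,:,::-1].repeat(1,0))
m=cv2.imread('pics/m1.png');cv2.imwrite('pics/m1.png',cv2.resize(m,(800,333)))
rows([[.57,-.10,.169],[.57,-.13,.30],[.513,-.387,.30]],.23)
E
```

```text
[ 0.59944773 -0.07617985  0.16839524] [-3.14097578e+00 -4.58357602e-04  2.34341447e-01] [-0.06661876 -0.26083992  0.25722035]
[-0.067, 0.0316, -0.0011, -0.0002, -0.0001, 0.0017]
[-0.0808, 0.0899, -0.2631, -0.0002, -0.0001, 0.0017]
[-0.3107, 0.5635, -0.2633, -0.0002, -0.0001, 0.0017]
```

View pics/m1.png

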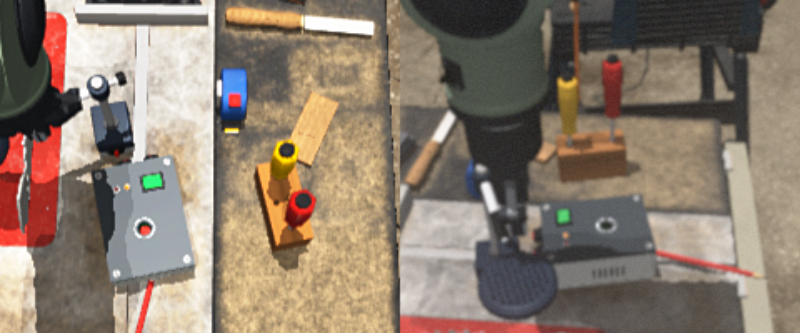

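The picture shows the lamp head swung left of the box, the hole open at about (287,227) in the top view, and both screwdrivers untouched. Next I retreat and go above the red screwdriver.

Call:
{"api": "play_rows", "payload": {
  "deltas": [
    [-0.067,0.032,0,0,0,0,1],
    [-0.067,0.032,-0.09,0,0,0,1],
    [-0.08,0.09,-0.18,0,0,0,1],
    [-0.08,0.09,-0.263,0,0,0,0.5],
    [-0.31,0.563,-0.263,0,0,0,0],
    [-0.31,0.563,-0.263,0,0,0,0],
    [-0.31,0.563,-0.263,0,0,0,0],
    [-0.31,0.563,-0.263,0,0,0,0],
    [-0.31,0.563,-0.263,0,0,0,0],
    [-0.31,0.563,-0.263,0,0,0,0]
  ]
}}

```text
clock: 4.7
position: [0.5101, -0.3927, 0.2998]
tool_rot: [3.14, 0.001, 0.227]
force: [-0.0, 0.3, -0.4]
grip_width: 0.0857
finger_force: 0.0
```

```bash
python3 - <<'E'
from h import *
t=grab_frame('top').astype(int); s=observe();print(s['position'],s['tool_rot'],s['force'],s['grip_width'])
# red button & white ring near hole
sub=t[210:245,270:305]; r,g,b=sub[...,0],sub[...,1],sub[...,2]
m=(r>110)&(g<90)&(b<90); ys,xs=np.nonzero(m); print('btn',len(xs),xs.mean()+270,ys.mean()+210)
w=(r>150)&(g>150)&(b>150); n,l,st,c=cv2.connectedComponentsWithStats(w.astype(np.uint8)); print([(st[i,4],c[i]+[270,210]) for i in range(1,n)])
print(proj('top',[.5070,-.195,.062]))
rows([[.513,-.387,.30],[.513,-.387,.163]],.23)
E
```

```text
[ 0.51046907 -0.39218191  0.29964343] [3.14040416e+00 1.32014455e-03 2.27272396e-01] [-1.30955487 -0.43295331 -0.83262599] 0.08500361150585993
btn 29 286.62068965517244 228.0
[(np.int32(53), array([286.05660377, 226.22641509]))]
[286.3 227. ]
[0.0073, -0.009, -0.0007, 0.0006, 0.0006, -0.0013]
[0.0076, -0.0093, 0.2733, 0.0006, 0.0006, -0.0013]
```

Call:
{"api": "play_rows", "payload": {
  "deltas": [
    [0.007,-0.008,0,0,0,0,0],
    [0.007,-0.008,0.08,0,0,0,0],
    [0.007,-0.008,0.14,0,0,0,0],
    [0.007,-0.008,0.2,0,0,0,0],
    [0.007,-0.008,0.25,0,0,0,0],
    [0.007,-0.008,0.274,0,0,0,0],
    [0.007,-0.008,0.274,0,0,0,0],
    [0.007,-0.008,0.274,0,0,0,0]
  ]
}}

```text
clock: 5.55
position: [0.5165, -0.3817, 0.1641]
tool_rot: [3.141, -0.001, 0.234]
force: [0.4, 0.0, 0.5]
grip_width: 0.0856
finger_force: 0.0
```

```bash
python3 - <<'E'
from h import *
s=observe();print(s['position'],s['tool_rot'],s['force'],s['grip_width'])
b=snap('side','s2.png');t=snap('top','t2.png')
m=np.hstack([b[90:240,240:420],t[130:280,320:500]])[:,:,::-1];cv2.imwrite('pics/m2.png',cv2.resize(m,(800,333)))
E
```

```text
[ 0.51647892 -0.38173429  0.16414428] [ 3.14095396e+00 -1.05253491e-03  2.34149094e-01] [0.37980038 0.03055603 0.48071233] 0.08561204852543382
```

View pics/m2.png

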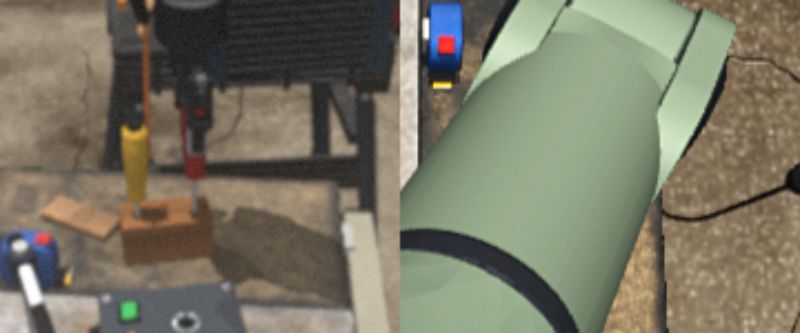

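The fingers stand either side of the red handle, which is at (190,150) in the left part of the picture. I correct by about 5 mm and close.

Call:
{"api": "play_rows", "payload": {
  "deltas": [
    [-0.008,0.008,0,0,0,0,0],
    [-0.008,0.008,0,0,0,0,0],
    [-0.008,0.008,0,0,0,0,1],
    [-0.008,0.008,0,0,0,0,1],
    [-0.008,0.008,0,0,0,0,1],
    [-0.008,0.008,0,0,0,0,1],
    [-0.008,0.008,0,0,0,0,1],
    [-0.008,0.008,0,0,0,0,1],
    [-0.008,0.008,0,0,0,0,1],
    [-0.008,0.008,0,0,0,0,1]
  ],
  "newtons": 60
}}

```text
clock: 6.65
position: [0.5128, -0.3869, 0.1632]
tool_rot: [3.142, -0.0, 0.233]
force: [-0.1, 1.5, 4.8]
grip_width: 0.0305
finger_force: 59.0
```

```bash
python3 - <<'E'
from h import *
s=observe();print(s['position'],s['tool_rot'],s['force'],s['moment'],s['grip_width'],s['finger_force'])
E
```

```text
[ 0.51281067 -0.38694249  0.1631816 ] [ 3.14152774e+00 -2.38680793e-04  2.33424649e-01] [-0.12738364  1.50978438  4.75575606] [0.5035575  0.16941516 0.0413376 ] 0.030464063149761973 59.04931917786598
```

Call:
{"api": "play_rows", "payload": {
  "deltas": [
    [0,0,-0.02,0,0,0,1],
    [0,0,-0.05,0,0,0,1],
    [0,0,-0.09,0,0,0,1],
    [0,0,-0.13,0,0,0,1],
    [0,0,-0.18,0,0,0,1],
    [0,0,-0.23,0,0,0,1],
    [0,0,-0.28,0,0,0,1],
    [0,0,-0.28,0,0,0,1],
    [0,0,-0.28,0,0,0,1]
  ]
}}

```text
clock: 7.55
position: [0.5127, -0.3871, 0.304]
tool_rot: [3.141, -0.001, 0.233]
force: [0.3, -0.0, -0.8]
grip_width: 0.0305
finger_force: 59.4
```

```bash
python3 - <<'E'
from h import *
s=observe();print(s['position'],s['tool_rot'],s['force'],s['grip_width'],s['finger_force'])
rows([[.507,-.195,s['position'][2]]],.23)
E
```

```text
[ 0.51267944 -0.387082    0.30400507] [ 3.14060156e+00 -8.80046060e-04  2.33284332e-01] [ 0.27826617 -0.03375632 -0.76324503] 0.0304961186502568 59.3643781542778
[0.0778, -0.3764, -0.0003, 0.0005, -0.0004, 0.0016]
```

Call:
{"api": "play_rows", "payload": {
  "deltas": [
    [0.015,-0.07,0,0,0,0,1],
    [0.03,-0.15,0,0,0,0,1],
    [0.046,-0.225,0,0,0,0,1],
    [0.062,-0.3,0,0,0,0,1],
    [0.072,-0.35,0,0,0,0,1],
    [0.078,-0.376,0.03,0,0,0,1],
    [0.078,-0.376,0.08,0,0,0,1],
    [0.078,-0.376,0.12,0,0,0,1],
    [0.078,-0.376,0.13,0,0,0,1],
    [0.078,-0.376,0.13,0,0,0,1]
  ]
}}

```text
clock: 8.55
position: [0.5067, -0.195, 0.2374]
tool_rot: [-3.141, 0.002, 0.233]
force: [0.3, 1.0, 0.1]
grip_width: 0.0307
finger_force: 59.5
```

```bash
python3 - <<'E'
from h import *
s=observe();print(s['position'],s['tool_rot'],s['force'],s['grip_width'],s['finger_force'])
b=snap('side','s3.png'); x,y=270,160
cv2.imwrite('pics/m3.png',cv2.resize(b[y:y+100,x:x+130,::-1],None,fx=6,fy=6,interpolation=2))
p=s['position']
for z in(.112,.08,.072): print(proj('side',[p[0],p[1],z])-[x,y])
print('hole',(proj('side',[.507,-.195,.062])-[x,y]))
E
```

```text
[ 0.50668497 -0.19499548  0.23743029] [-3.14065857e+00  1.54469189e-03  2.33368027e-01] [0.28418945 0.95210487 0.0806763 ] 0.03067377081804349 59.489881843328476
[54.3 59.5]
[54.3 69.4]
[54.3 71.9]
hole [54.2 74.8]
```

View pics/m3.png

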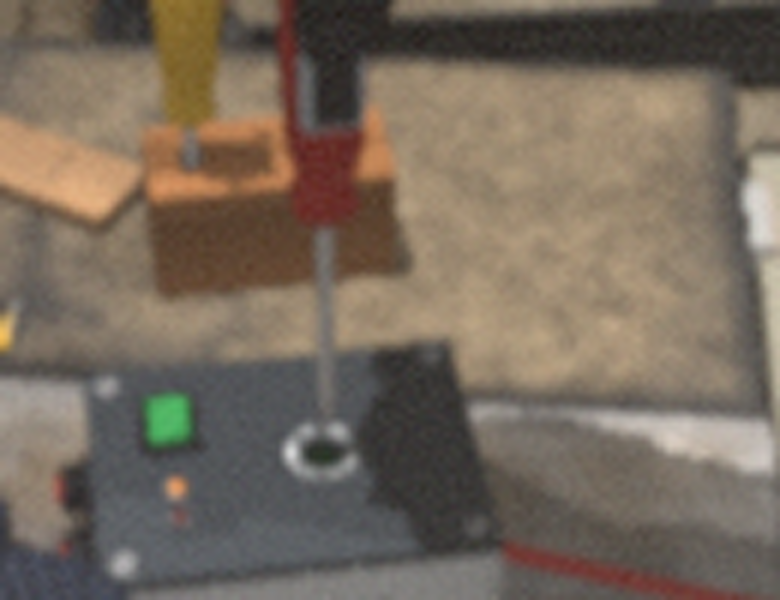

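The blade tip is at crop (325,425), straight above the ring centre at (322,451), and the screwdriver hangs upright. I go down.

Call:
{"api": "play_rows", "payload": {
  "deltas": [
    [0,0,0.012,0,0,0,1],
    [0,0,0.024,0,0,0,1],
    [0,0,0.036,0,0,0,1],
    [0,0,0.048,0,0,0,1],
    [0,0,0.06,0,0,0,1],
    [0,0,0.06,0,0,0,1],
    [0,0,0.06,0,0,0,1]
  ]
}}

```text
clock: 9.3
position: [0.5072, -0.1951, 0.2079]
tool_rot: [-3.141, 0.0, 0.233]
force: [1.0, -0.3, -1.1]
grip_width: 0.0305
finger_force: 59.5
```

Call:
{"api": "play_rows", "payload": {
  "deltas": [
    [0,0,0.004,0,0,0,1],
    [0,0,0.008,0,0,0,1],
    [0,0,0.012,0,0,0,1],
    [0,0,0.012,0,0,0,1],
    [0,0,0.012,0,0,0,1],
    [0,0,0.012,0,0,0,1]
  ]
}}

```text
clock: 9.9
position: [0.5072, -0.1951, 0.2021]
tool_rot: [3.142, -0.0, 0.233]
force: [-0.2, -0.5, -0.2]
grip_width: 0.0308
finger_force: 59.5
```

Call:
{"api": "play_rows", "payload": {
  "deltas": [
    [0,0,0.005,0,0,0,1],
    [0,0,0.01,0,0,0,1],
    [0,0,0.016,0,0,0,1],
    [0,0,0.016,0,0,0,1],
    [0,0,0.016,0,0,0,1]
  ]
}}

```text
clock: 10.4
position: [0.5071, -0.195, 0.1939]
tool_rot: [-3.141, 0.0, 0.233]
force: [-1.0, 0.0, -0.1]
grip_width: 0.0309
finger_force: 59.5
```

Call:
{"api": "play_rows", "payload": {
  "deltas": [
    [0,0,0.003,0,0,0,1],
    [0,0,0.006,0,0,0,1],
    [0,0,0.006,0,0,0,1],
    [0,0,0.006,0,0,0,1]
  ]
}}

```text
clock: 10.8
position: [0.5073, -0.1951, 0.1911]
tool_rot: [3.141, -0.0, 0.233]
force: [-0.1, 0.0, 3.3]
grip_width: 0.0306
finger_force: 59.8
```

Call:
{"api": "play_rows", "payload": {
  "deltas": [
    [0,0,0.002,0,0,0,1],
    [0,0,0.004,0,0,0,1],
    [0,0,0.004,0,0,0,1],
    [0,0,0.004,0,0,0,1]
  ]
}}

```text
clock: 11.2
position: [0.5072, -0.1951, 0.1891]
tool_rot: [3.142, -0.0, 0.233]
force: [0.4, 0.8, 4.9]
grip_width: 0.0304
finger_force: 59.9
```

Contact came at the predicted height and the force rises with the spring; a little further to the stop.

Call:
{"api": "play_rows", "payload": {
  "deltas": [
    [0,0,0.001,0,0,0,1],
    [0,0,0.002,0,0,0,1],
    [0,0,0.002,0,0,0,1],
    [0,0,0.002,0,0,0,1]
  ]
}}

```text
clock: 11.6
position: [0.5075, -0.1952, 0.1885]
tool_rot: [3.141, -0.001, 0.233]
force: [-0.4, -0.1, 10.6]
grip_width: 0.0306
finger_force: 60.5
```

```bash
python3 - <<'E'
from h import *
for i in range(4):
    b=grab_frame('side'); s=observe();print(s['position'],s['force'],s['moment'])
E
```

```text
[ 0.50750218 -0.19515091  0.18844421] [ 0.17481439  0.68938447 10.76454072] [ 0.05378351  0.09239887 -0.03750992]
[ 0.50755374 -0.19514049  0.18847535] [-0.44195361  0.57502585 10.78358707] [0.13262409 0.05684513 0.02275949]
[ 0.50752962 -0.19515355  0.18844734] [-0.87901982  0.79350877 10.80180232] [0.08063391 0.10172316 0.03861823]
[ 0.5075223  -0.19517019  0.18845164] [-0.63937036  0.14321927 11.38672889] [ 0.06074894  0.04262491 -0.02405644]
```

```bash
python3 - <<'E'
from h import *
b=snap('side','s4.png')
cv2.imwrite('pics/m4.png',cv2.resize(b[130:290,190:430,::-1],None,fx=3.3,fy=3.3,interpolation=2))
E
```

```text
(no output)
```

View pics/m4.png

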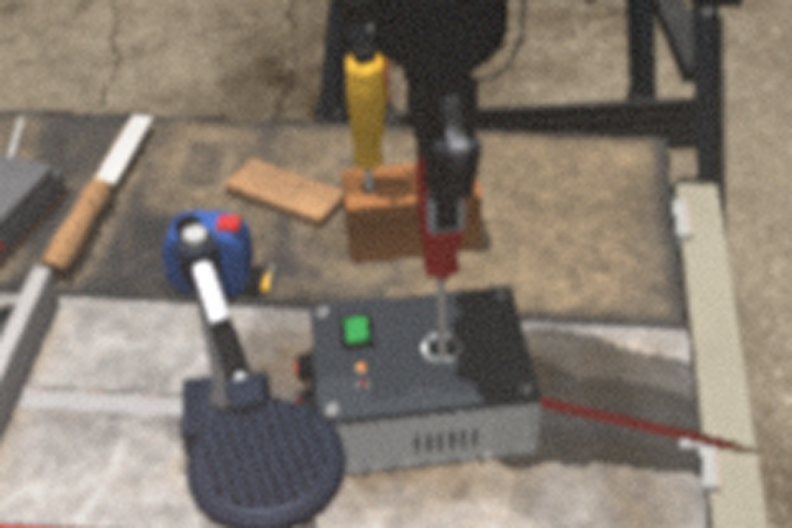

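The blade is in the ringed hole at (440,345), and the lamp head at (265,455) is in front of (left of) the box. I check its position and hand in.

```bash
python3 - <<'E'
from h import *
h=onz('side',270.3,267.9,.18); print(h, observe()['force'])
if h[1]>-.05: print(job_done())
E
```

```text
[ 5.86336878e-01 -4.51252771e-04  1.80000000e-01] [ 0.85069153 -0.87693777 10.32118497]
the job is handed in; nothing more can be done
None
```

I swung the lamp head clear of the box, about 0.13 m to its left. The red screwdriver is still in the gripper, holding the button down against its stop at about 11 N, and the job is handed in at about 12 s on the robot's clock.

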